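# Find the lead-seal tin by weight and hold it in the dust-off air

## Task

Turn the lever of the air valve to half open, the long mark at 45 degrees. Then, working from left to right as the robot sees the tray, lift each of the three look-alike tins a few centimetres off its pad for a moment to feel its weight, and set the lighter ones back upright where they stood, leaving the other objects alone. Finish holding the heaviest tin in the gripper, upright and still, straight above the air outlet and about a hand's breadth (100 mm) clear of it, without putting it down or letting go.

Things in the scene. Friction and masses are not known exactly. Their poses are not given: they have to be found in the camera images.
- valve_lever (a joint): Lever of the quarter-turn ball valve, turning about a vertical axis through point valve_axis. 0 = closed (lever square to the pipe), grows clockwise seen from above, 1.571 rad = fully open (lever along the pipe, away from the outlet); half open is 0.785. Starts between 0 and 0.35. It stays where it is left; about 0.12 N m of friction.
- lever_grip (a point): Point on the lever's steel bar to pinch from above: on its centre line, 70 mm from the turning axis, 70 mm above the work surface, mid-height of the bar. The bar is 12 mm wide, 14 mm high, level, and its end is 97 mm from the axis; below this point the space is free down to 8 mm above the work surface. The point's own -y axis points outward along the bar.
- valve_axis (a point): Point on the valve lever's vertical turning axis, at the height of the bar, fixed on the manifold. Below the lever is a round aluminium dial of 45 mm radius, its top at 53 mm, with black marks each 15 degrees, the longest at half open.
- air_outlet (a point): Centre of the flat top of the air outlet, a steel bell of 70 mm diameter facing up, top 60 mm above the work surface, on the same manifold 120 mm from the valve axis. Fixed.
- tin_a: One of three look-alike closed tinplate tins: plain upright cylinder, 56 mm diameter (58 over the thin beads), 75 mm high, lid fixed shut. Origin: centre of its underside; z up along its axis. Stands within 8 mm of the centre of one of the three pads, any one. Which tin is heaviest cannot be seen: two weigh 0.14 to 0.20 kg in all (resin seal inside), the heaviest 0.37 to 0.49 kg (lead seal inside, loose, may shift by some mm). It differs from run to run.
- tin_b: One of three look-alike closed tinplate tins: plain upright cylinder, 56 mm diameter (58 over the thin beads), 75 mm high, lid fixed shut. Origin: centre of its underside; z up along its axis. Stands within 8 mm of the centre of one of the three pads, any one. Which tin is heaviest cannot be seen: two weigh 0.14 to 0.20 kg in all (resin seal inside), the heaviest 0.37 to 0.49 kg (lead seal inside, loose, may shift by some mm). It differs from run to run.
- tin_c: One of three look-alike closed tinplate tins: plain upright cylinder, 56 mm diameter (58 over the thin beads), 75 mm high, lid fixed shut. Origin: centre of its underside; z up along its axis. Stands within 8 mm of the centre of one of the three pads, any one. Which tin is heaviest cannot be seen: two weigh 0.14 to 0.20 kg in all (resin seal inside), the heaviest 0.37 to 0.49 kg (lead seal inside, loose, may shift by some mm). It differs from run to run.
- tray: Fixed glass display tray in an aluminium frame on two runners, 142 mm deep by 382 mm wide, its glass 30 mm and its frame 36 mm above the work surface; origin under its centre, y along the row of pads to the left.
- pad_left (a point): Centre of the left felt pad (84 mm disc, flat, on the tray's glass, 30 mm above the work surface). The pads lie in a row, 120 mm apart, left being the +y end of the row; a pad is where a tin stands.
- pad_middle (a point): Centre of the middle felt pad (84 mm disc, flat, on the tray's glass, 30 mm above the work surface). The pads lie in a row, 120 mm apart, left being the +y end of the row; a pad is where a tin stands.
- pad_right (a point): Centre of the right felt pad (84 mm disc, flat, on the tray's glass, 30 mm above the work surface). The pads lie in a row, 120 mm apart, left being the +y end of the row; a pad is where a tin stands.
- replica_seal: Bystander: amber resin replica seal, round foot of 52 mm diameter with a knobbed stem, 50 mm high; origin under its centre.
- tweezer_block: Bystander: nickel-grey block with tweezers stuck in it, 50 x 90 mm, 60 mm high over the tweezers; origin under its centre.
- crucible: Bystander: white porcelain crucible, 48 mm diameter, 36 mm high; origin under its centre.
- matrix_pot: Bystander: squat blue ceramic pot, 90 mm diameter, 60 mm high; origin under its centre.
Things that resemble listed ones, but are neither listed nor needed, are in the scene too. What is shaped like the tin_c but purple or red is not meant.

How it is judged:
On the way, in this order (a step that is already met when the one before it is completed fails the run):
1. the valve lever is at half open (45 degrees, give or take 7) (value of joint valve_lever between 0.66 and 0.91 rad), for 0.3 s.
2. the tin on the left pad is held lifted at least 15 mm off it (((horizontal distance between tin_a and pad_left below 0.06 m and height (world z) of tin_a above 0.045 m and contact force between tin_a and the fingers above 1 N) or (horizontal distance between tin_b and pad_left below 0.06 m and height (world z) of tin_b above 0.045 m and contact force between tin_b and the fingers above 1 N) or (horizontal distance between tin_c and pad_left below 0.06 m and height (world z) of tin_c above 0.045 m and contact force between tin_c and the fingers above 1 N))), for 0.2 s.
3. then the tin on the middle pad (((horizontal distance between tin_a and pad_middle below 0.06 m and height (world z) of tin_a above 0.045 m and contact force between tin_a and the fingers above 1 N) or (horizontal distance between tin_b and pad_middle below 0.06 m and height (world z) of tin_b above 0.045 m and contact force between tin_b and the fingers above 1 N) or (horizontal distance between tin_c and pad_middle below 0.06 m and height (world z) of tin_c above 0.045 m and contact force between tin_c and the fingers above 1 N))), for 0.2 s.
4. then the tin on the right pad (((horizontal distance between tin_a and pad_right below 0.06 m and height (world z) of tin_a above 0.045 m and contact force between tin_a and the fingers above 1 N) or (horizontal distance between tin_b and pad_right below 0.06 m and height (world z) of tin_b above 0.045 m and contact force between tin_b and the fingers above 1 N) or (horizontal distance between tin_c and pad_right below 0.06 m and height (world z) of tin_c above 0.045 m and contact force between tin_c and the fingers above 1 N))), for 0.2 s.
At the end, for the whole second after the job is handed in: Lever within 7 degrees of 45; heaviest tin in the fingers, still, upright within 11 degrees, axis within 35 mm of the outlet's centre, underside 50 to 200 mm above it; the two lighter tins (under 3 N each on the tray) untouched and upright within 25 mm of their starts (all of step 1 and ((horizontal distance between tin_a and air_outlet below 0.035 m and height (world z) of tin_a between 0.11 and 0.26 m and angle between tin_a's own z axis and vertical below 0.2 rad and linear speed of tin_a below 0.03 m/s and contact force between tin_a and the fingers above 1 N and distance of each of tin_b, tin_c from where it was at the start of the episode below 0.025 m and angle between each of tin_b, tin_c's own z axis and vertical below 0.1 rad and linear speed of each of tin_b, tin_c below 0.02 m/s and contact force between each of tin_b, tin_c and the fingers below 0.1 N and contact force between tin_b and tray between 0.5 and 3 N and contact force between tin_c and tray between 0.5 and 3 N) or (horizontal distance between tin_b and air_outlet below 0.035 m and height (world z) of tin_b between 0.11 and 0.26 m and angle between tin_b's own z axis and vertical below 0.2 rad and linear speed of tin_b below 0.03 m/s and contact force between tin_b and the fingers above 1 N and distance of each of tin_a, tin_c from where it was at the start of the episode below 0.025 m and angle between each of tin_a, tin_c's own z axis and vertical below 0.1 rad and linear speed of each of tin_a, tin_c below 0.02 m/s and contact force between each of tin_a, tin_c and the fingers below 0.1 N and contact force between tin_a and tray between 0.5 and 3 N and contact force between tin_c and tray between 0.5 and 3 N) or (horizontal distance between tin_c and air_outlet below 0.035 m and height (world z) of tin_c between 0.11 and 0.26 m and angle between tin_c's own z axis and vertical below 0.2 rad and linear speed of tin_c below 0.03 m/s and contact force between tin_c and the fingers above 1 N and distance of each of tin_a, tin_b from where it was at the start of the episode below 0.025 m and angle between each of tin_a, tin_b's own z axis and vertical below 0.1 rad and linear speed of each of tin_a, tin_b below 0.02 m/s and contact force between each of tin_a, tin_b and the fingers below 0.1 N and contact force between tin_a and tray between 0.5 and 3 N and contact force between tin_b and tray between 0.5 and 3 N))); the arm keeps its last pose, push and grip.
It fails at once if a tin is tipped by more than 35 degrees (angle between any of tin_a, tin_b, tin_c's own z axis and vertical above 0.6 rad).
It fails at once if a bystander is moved by more than 30 mm (distance of any of replica_seal, tweezer_block, crucible, matrix_pot from where it was at the start of the episode above 0.03 m).
It also fails if it takes over 72 s, if anything falls off the work surface, if the arm or the gripper's body presses on something with over 40 N, if the wrist force passes 120 N, or if a joint passes its speed limit or range.

## Robot

A 6-joint arm with a two-finger parallel gripper is mounted at the origin on the work surface. World frame = base frame: x ahead of the robot, y to its left, z up, the work surface at z = 0. Lengths are in m, angles in rad, forces in N, time in s.
With the tool pointing down it reaches from about 0.4 to 0.825 m from the base axis. Payload 7 kg.
Tool frame: the origin (TCP) lies between the finger pads; the fingertips stand 22 mm ahead of it and the grasp point (between the pads) lies 3 mm ahead of it (arm.tip_reach is the distance from the TCP to the fingertips, in m); z points along the fingers, y is the line along which they close (so a half turn about z gives the same grasp; the last joint's range is limited). The gripper opens to 88 mm and grips with 3 to 60 N. Pads are 19 mm wide; open, the fingers measure 130 mm over their backs; the gripper's body (78 mm by 193 mm) begins 47 mm behind the grasp point.
Start: joints at [1.625, 0.359, 0.012, 0, -1.224, -0.288], TCP at [0.156, 0.657, 0.249] pointing down, gripper open.
Joint ranges: [-3.07, 3.07], [-1.43, 2.12], [-1.02, 1.25], [-3.03, 1.67], [-3.05, -0], [-3.03, 3.03]. Speed limits (rad/s): [2.39, 2.39, 3.01, 3.14, 3.14, 3.14].

## Interface

Orientations are given as [roll, pitch, yaw] about the fixed x, y, z axes, in that order (R = Rz(yaw) Ry(pitch) Rx(roll)).
In Python, from station import arm, viewer gives the robot as it stands. The module is installed in compiled form; this text tells all that it offers.
- The arm moves only by the tool apply_moves, never from a script. Its argument "commands" is a list that holds one entry, the list of rows, each a list of 5 numbers: the closure, from -1 (fully open) to 1 (shut), then the shift along the world's x, y, z as a fraction of full scale, then the turn about the world's z as a fraction of full scale. In form: [[[fingers, tx, ty, tz, yaw], ...]]. A call has 1 to 12 rows; each row shifts and turns the commanded pose from where the row before left it; what a row does not reach is not made up. Full scale, the value 1, is 20 cm for a shift and pi rad for a turn. A row lasts 1/10 s, in which the tool goes at most 50 mm and 8.59 degrees, less where a joint would pass 70% of its speed; a pose out of reach is approached as far as the arm can. A call with a number of a shift or a turn outside -1 to 1 is refused whole. A call with a gripper value outside its range is refused whole. The fingers move at their own pace and stop on an object; "force" is the grip in N (left out, the last holds). Time passes only in rows, so rows that do not move let the fingers close. It gives the time, the measured TCP pose, the force, the opening and the grip force at its end, in the units of the state.
- arm.get_state(): the state, without advancing time (a new reading comes with each control period).
- viewer.grab_frame(name): name is "scene" or "top" or "wrist"; returns a dict with "image" (420x560x3 uint8, blue, green, red), "mtx" (3x3 intrinsics, pixels), "rvec" (rotation vector, rad) and "tvec" (3), from world to camera coordinates, as OpenCV has them. Camera axes: x right, y down, z forward; pixel columns grow to the right and rows downward; lengths in m; the calibration is good to about 2 mm. A picture is of the moment at which its call begins. There is no depth.
- arm.job_done(): hands the job in; it is judged then, once.
The state is a dict: "t": time; "q": joint angles; "qd": joint speeds; "joint_efforts": joint torques, N m; "eef_pos": TCP position; "ee_rot": TCP orientation; "force": force on the tool from outside, world axes, zero at the start; "moment": the same for the moment, N m; "width": finger opening in m; "gripper_force": force on a finger pad.
Only numpy, scipy, OpenCV 4.12 (cv2) and the standard library are available. Lean on these libraries where they do the work, as an engineer would, in place of code of your own. Each camera call takes 0.05 s, during which the arm holds its last target. There are 200 camera calls.

## Working session

There is one attempt and no reset: what is moved stays moved. The work goes in short steps, Python scripts to look and compute and a tool call to move; the robot and the scene stay as the last step left them, time stands still between calls to the robot, and variables do not carry over. Pictures are saved under pics/ and viewed, at most 10 in all, crops included, and the job is handed in when it is done.

Besides the shell and the picture viewer there is one more tool, called after "Request:" by a JSON object that holds its "op" and its "data", one argument or row to a line. apply_moves: Moves the arm, as the interface text tells. Shift numbers are shares of 20 cm and turn numbers shares of pi rad, none past 1 either way. Its arguments: {"type":"object","properties":{"commands":{"type":"array","items":{"type":"array","items":{"type":"array","items":{"type":"number"}}}},"force":{"type":"number"}},"required":["commands"]}

```bash
mkdir -p pics; cat > h.py <<'E'
import numpy as np, cv2
from station import arm, viewer
def grab(n,f):
    d=viewer.grab_frame(n); cv2.imwrite('pics/'+f,d['image']); np.savez('pics/'+f[:-4],**d); return d
def ray(d,u,v,z):
    R=cv2.Rodrigues(np.array(d['rvec']))[0]; t=np.array(d['tvec']).ravel()
    c=-R.T@t; r=R.T@np.linalg.inv(d['mtx'])@np.array([u,v,1.0]); return c+r*(z-c[2])/r[2]
def px(d,p): return cv2.projectPoints(np.array([p],float),np.array(d['rvec']),np.array(d['tvec']),np.array(d['mtx']),None)[0].ravel()
E
python3 - <<'E'
from h import *
a=grab('top','top0.png');b=grab('scene','scene0.png')
print({k:np.round(v,3) for k,v in arm.get_state().items()}, arm.tip_reach)
E
```

```text
{'t': np.float64(0.1), 'q': array([ 1.625,  0.359,  0.011, -0.   , -1.224, -0.288]), 'qd': array([ 0.001, -0.002,  0.002,  0.001,  0.001, -0.002]), 'joint_efforts': array([-1.0000e-03, -5.8416e+01,  2.9375e+01,  7.0160e+00,  1.0000e-02,
       -0.0000e+00]), 'eef_pos': array([0.156, 0.656, 0.248]), 'ee_rot': array([ 3.14 , -0.   , -0.234]), 'force': array([-0.112,  0.168,  0.422]), 'moment': array([ 0.033, -0.037, -0.034]), 'gripper_force': np.float64(0.0), 'width': np.float64(0.088)} 0.022
```

View pics/top0.png

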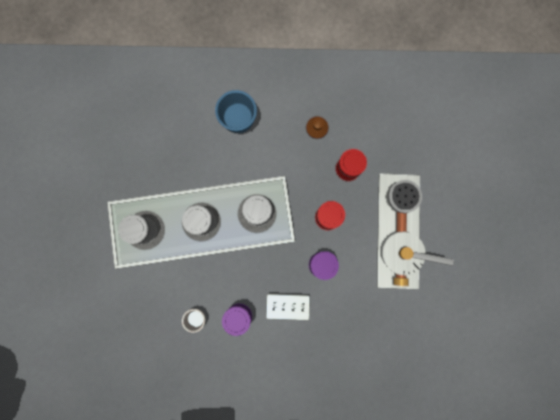

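View pics/scene0.png

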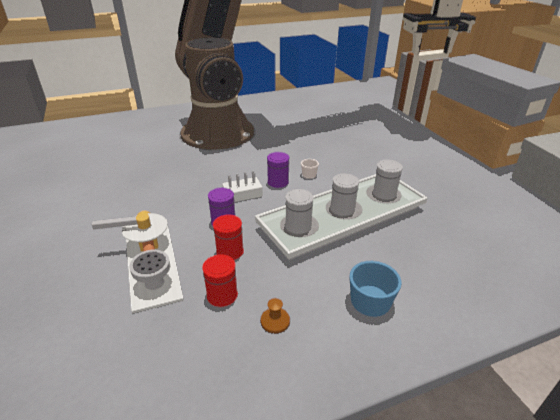

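The top view has image up as +x and left as +y. The tin lids are near (133,228), (197,220) and (257,210). The outlet bell is near (405,196). The valve axis is near (406,254), with the lever end at (453,262). Red and purple decoys stand between the tray and the manifold.

```bash
cat > m.py <<'E'
from h import *
d=np.load('pics/top0.npz')
def P(n,u,v,z): print(n,np.round(ray(d,u,v,z),4))
print('cam',np.round(ray(d,280,210,0),3), px(d,[0,0,0]))
for n,u,v in [('L',133,228),('M',197,220),('R',257,210)]: P(n,u,v,.105)
P('outlet',405,196,.06);P('axis',406,254,.09);P('axis77',406,254,.077);P('levend',453,262,.07)
for n,u,v in [('red1',353,163),('red2',331,214),('pur1',325,264),('pur2',237,320)]: P(n,u,v,.09)
P('crucible',194,320,.036);P('pot',237,111,.06);P('tweez',288,306,.03);P('rep',317,127,.03)
for n,u,v in [('c1',110,203),('c2',287,179),('c3',293,242),('c4',117,265)]: P(n,u,v,.036)
P('man1',380,174,.02);P('man2',419,175,.02);P('man3',378,288,.02);P('man4',419,288,.02)
im=d['image']
a=cv2.resize(im[180:260,100:300],None,fx=4,fy=4,interpolation=cv2.INTER_CUBIC)
b=cv2.resize(im[165:295,365:465],None,fx=4,fy=4,interpolation=cv2.INTER_CUBIC)
c=np.zeros((600,800,3),np.uint8); 
cv2.imwrite('pics/cropa.png',a); cv2.imwrite('pics/cropb.png',b)
E
python3 m.py
```

```text
cam [ 0.579 -0.012  0.   ] [271.319748   487.35104986]
L [0.5305 0.2784 0.105 ]
M [0.5477 0.153  0.105 ]
R [0.5689 0.0345 0.105 ]
outlet [ 0.6062 -0.274   0.06  ]
axis [ 0.4848 -0.2659  0.09  ]
axis77 [ 0.4848 -0.2694  0.077 ]
levend [ 0.4695 -0.368   0.07  ]
red1 [ 0.6694 -0.16    0.09  ]
red2 [ 0.5639 -0.1147  0.09  ]
pur1 [ 0.4633 -0.1026  0.09  ]
pur2 [0.3522 0.071  0.09  ]
crucible [0.3444 0.1646 0.036 ]
pot [0.7846 0.0826 0.06  ]
tweez [ 0.3739 -0.0306  0.03  ]
rep [ 0.7603 -0.0906  0.03  ]
c1 [0.5868 0.3502 0.036 ]
c2 [ 0.6431 -0.0258  0.036 ]
c3 [ 0.508  -0.0398  0.036 ]
c4 [0.4562 0.3291 0.036 ]
man1 [ 0.6594 -0.2303  0.02  ]
man2 [ 0.6582 -0.3164  0.02  ]
man3 [ 0.4122 -0.2231  0.02  ]
man4 [ 0.4129 -0.3113  0.02  ]
```

View pics/cropa.png

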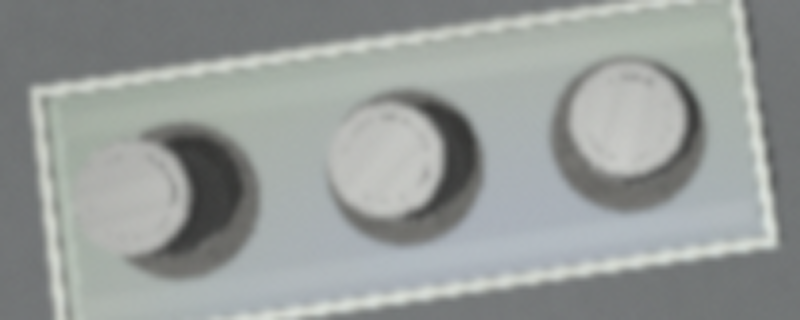

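View pics/cropb.png

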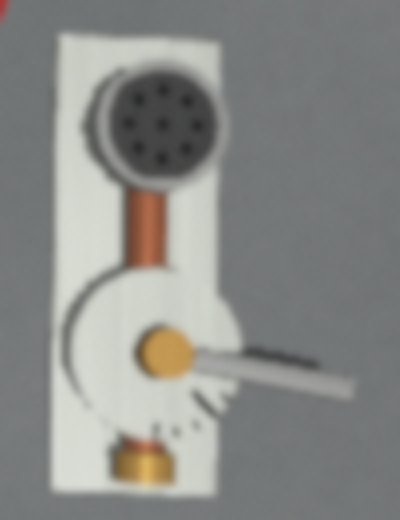

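The outlet is at about (0.606,-0.275) and the valve axis at about (0.486,-0.272). The lever sits at about 8°, so its grip point is near (0.474,-0.341). I'll move there over an arc that stays within reach.

Request:
{"op": "apply_moves", "data": {
  "commands": [
    [[-1,0.17,-0.15,0,-0.02],[-1,0.17,-0.15,0,-0.02],[-1,0.17,-0.15,0,-0.02],[-1,0.17,-0.15,0,-0.02],[-1,0.17,-0.15,0,-0.02],[-1,0.17,-0.15,0,-0.02],[-1,0.17,-0.15,0,-0.02],[-1,0.17,-0.15,0,-0.02],[-1,0.17,-0.15,0,-0.02],[-1,0.17,-0.15,0,-0.02],[-1,0,-0.24,0,-0.02],[-1,0,-0.24,0,-0.02]]
  ]
}}

```text
t: 1.3
eef_pos: [0.4967, 0.2586, 0.2473]
ee_rot: [3.139, -0.0, -0.991]
force: [0.2, -0.1, 0.9]
width: 0.0881
gripper_force: 0.0
```

Request:
{"op": "apply_moves", "data": {
  "commands": [
    [[-1,-0.01,-0.24,0,-0.02],[-1,-0.01,-0.24,0,-0.02],[-1,-0.01,-0.24,0,-0.02],[-1,-0.01,-0.24,0,-0.02],[-1,-0.01,-0.24,0,-0.02],[-1,-0.01,-0.24,0,-0.02],[-1,-0.01,-0.24,0,-0.02],[-1,-0.01,-0.24,0,-0.02],[-1,-0.01,-0.24,0,-0.02],[-1,-0.01,-0.24,0,-0.02],[-1,0,-0.24,-0.1,-0.02],[-1,0,-0.1,-0.1,-0.02]]
  ]
}}

```text
t: 2.5
eef_pos: [0.476, -0.2888, 0.2089]
ee_rot: [-3.141, -0.0, -1.747]
force: [0.6, 1.5, -0.1]
width: 0.0876
gripper_force: 0.0
```

```bash
python3 - <<'E'
from h import *
a=grab('wrist','w0.png'); s=arm.get_state(); print(s['eef_pos'],s['ee_rot'],s['q'],s['t'],s['force'])
print(px(a,[.474,-.341,.07]),px(a,[.486,-.272,.07]),px(a,[.606,-.275,.06]))
E
```

```text
[ 0.47427004 -0.28895938  0.20463798] [ 3.13649664e+00  7.41037156e-04 -1.75196104e+00] [-1.95045935e-01  1.99649369e-01 -3.13637143e-01 -7.67165619e-04
 -1.06261575e+00  1.42581155e-02] 2.55 [-1.62746087 -1.80914779 -2.38121093]
[272.3481342  140.17556058] [273.14894888 221.69619485] [144.32401834 237.15063677]
```

View pics/w0.png

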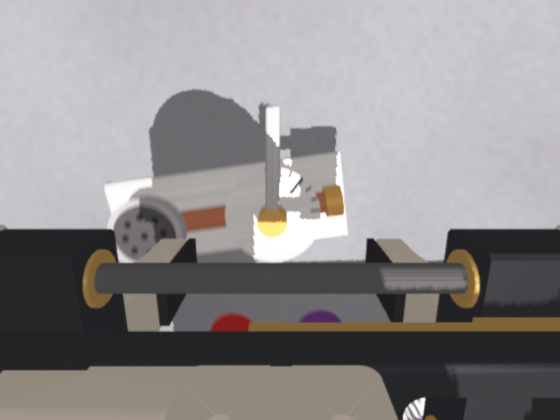

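The wrist view shows the predicted grip point (272,140) on the bar, and the hub at (273,220) as predicted. I'll descend and pinch.

Request:
{"op": "apply_moves", "data": {
  "commands": [
    [[-1,0,-0.09,0,0],[-1,0,-0.09,0,0],[-1,0,-0.08,0,0],[-1,0,0,-0.16,0],[-1,0,0,-0.16,0],[-1,0,0,-0.16,0],[-1,0,0,-0.1,0],[-1,0,0,-0.08,0],[1,0,0,0,0],[1,0,0,0,0],[1,0,0,0,0],[1,0,0,0,0]]
  ],
  "force": 15
}}

```text
t: 3.75
eef_pos: [0.4771, -0.3378, 0.0785]
ee_rot: [-3.14, -0.0, -1.742]
force: [-0.5, 0.3, -0.2]
width: 0.0611
gripper_force: 0.0
```

Request:
{"op": "apply_moves", "data": {
  "commands": [
    [[1,0,0,0,0],[1,0,0,0,0],[1,0,0,0,0]]
  ]
}}

```text
t: 4.05
eef_pos: [0.4765, -0.3376, 0.0776]
ee_rot: [-3.141, -0.0, -1.742]
force: [0.1, 0.1, -0.1]
width: 0.0373
gripper_force: 0.0
```

Request:
{"op": "apply_moves", "data": {
  "commands": [
    [[1,-0.01,-0.015,-0.02,0],[1,0,0,0,0],[1,0,0,0,0],[1,0,0,0,0],[1,0,0,0,0],[1,0,0,0,0]]
  ]
}}

```text
t: 4.65
eef_pos: [0.4743, -0.3406, 0.0731]
ee_rot: [3.141, -0.0, -1.742]
force: [0.3, -2.0, -2.6]
width: 0.0116
gripper_force: 15.0
```

Request:
{"op": "apply_moves", "data": {
  "commands": [
    [[1,-0.024,0.006,0,-0.0226],[1,-0.024,0.007,0,-0.0226],[1,-0.023,0.008,0,-0.0226],[1,-0.023,0.01,0,-0.0226],[1,-0.022,0.012,0,-0.0226],[1,-0.021,0.013,0,-0.0226],[1,-0.02,0.014,0,-0.0226],[1,-0.019,0.016,0,-0.0226],[1,-0.018,0.018,0,-0.0226],[1,0,0,0,0],[1,0,0,0,0],[1,0,0,0,0]]
  ]
}}

```text
t: 5.85
eef_pos: [0.4356, -0.3196, 0.0732]
ee_rot: [3.141, -0.0, -2.379]
force: [1.1, 1.2, -4.3]
width: 0.0116
gripper_force: 15.0
```

```bash
python3 - <<'E'
from h import *
a=grab('wrist','w1.png'); s=arm.get_state(); print(s['eef_pos'],s['ee_rot'],s['force'],s['width'])
p=s['eef_pos'][:2]-np.array([.486,-.272]); print(np.degrees(np.arctan2(-p[0],-p[1])),np.hypot(*p))
# manifold plate outline from w0 for pipe direction
d=np.load('pics/w0.npz')
for u,v,z in [(107,183,.02),(337,153,.02),(348,235,.02),(148,230,.06),(273,219,.09),(272,108,.077)]: print(np.round(ray(d,u,v,z),4))
E
```

```text
[ 0.43557266 -0.31961717  0.07314804] [ 3.14104567e+00 -6.58999010e-05 -2.37958878e+00] [ 0.25768213  1.82658377 -4.25451432] 0.012230412236288377
46.641772894441836 0.06935641098583088
[ 0.6468 -0.3259  0.02  ]
[ 0.4156 -0.3152  0.02  ]
[ 0.4155 -0.2287  0.02  ]
[ 0.6008 -0.2811  0.06  ]
[ 0.4841 -0.2804  0.09  ]
[ 0.4696 -0.3657  0.077 ]
```

View pics/w1.png

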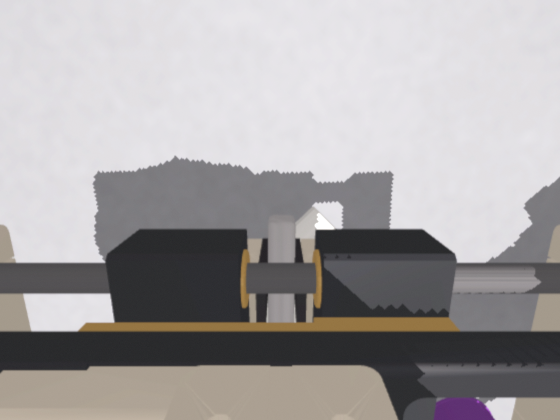

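The pinched lever is at about 46.6° in world, which is about 45° relative to the pipe. I'll release it gently, rise, and go above the left tin.

Request:
{"op": "apply_moves", "data": {
  "commands": [
    [[0.3,0,0,0,0],[0.3,0,0,0,0],[0.3,0,0,0,0],[0.3,0,0,0.1,0],[0.3,0,0,0.21,0],[0.3,0,0,0.21,0],[-1,0,0,0.12,0],[-1,0.036,0.23,0,0.0235],[-1,0.036,0.23,0,0.0235],[-1,0.036,0.23,0,0.0235],[-1,0.036,0.23,0,0.0235],[-1,0.036,0.23,0,0.0235]]
  ]
}}

```text
t: 7.1
eef_pos: [0.4716, -0.0881, 0.2019]
ee_rot: [-3.141, 0.001, -2.009]
force: [2.5, 0.2, -0.0]
width: 0.073
gripper_force: 0.0
```

Request:
{"op": "apply_moves", "data": {
  "commands": [
    [[-1,0.036,0.23,0,0.0235],[-1,0.036,0.23,0,0.0235],[-1,0.036,0.23,0,0.0235],[-1,0.036,0.23,0,0.0235],[-1,0.036,0.23,0,0.0235],[-1,0.036,0.23,0,0.0235],[-1,0.036,0.23,0,0.0235],[-1,0.036,0.23,0,0.0235],[-1,0,0,0,0],[-1,0,0,0,0],[-1,0,0,0,0]]
  ]
}}

```text
t: 8.2
eef_pos: [0.529, 0.2776, 0.2013]
ee_rot: [3.141, -0.0, -1.422]
force: [0.4, -0.7, -0.2]
width: 0.0877
gripper_force: 0.0
```

```bash
python3 - <<'E'
from h import *
b=grab('top','top1.png')
s=arm.get_state(); print(s['eef_pos'],s['ee_rot'],s['force'],s['t'])
a=grab('wrist','w2.png')
d=np.load('pics/top0.npz')
for u,v in [(133,229.3),(196.8,219.5),(257.2,209.3)]:
    p=ray(d,u,v,.105); print(np.round(p,4), px(a,p))
cv2.imwrite('pics/c2.png',np.hstack([cv2.resize(b['image'][165:295,365:465],None,fx=2.4,fy=3.23),a['image']]))
E
```

```text
[0.52906422 0.2773518  0.20145564] [ 3.14150622e+00 -8.53292253e-05 -1.42196183e+00] [-0.4936459   0.0801771   0.59848284] 8.25
[0.5279 0.2783 0.105 ] [282.38963864 216.78438316]
[0.5487 0.1534 0.105 ] [279.56187983  26.5076589 ]
[0.5703 0.0342 0.105 ] [ 272.54278634 -220.05909873]
```

View pics/c2.png

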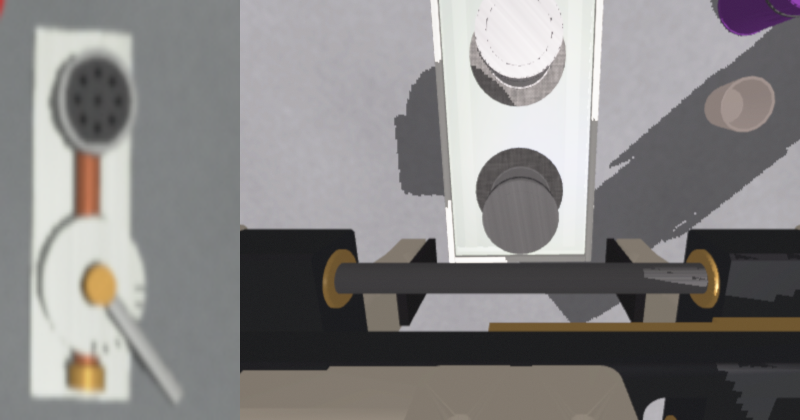

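The lever now covers the long mark, with marks visible on both sides of it. The left tin's lid at (280,214) agrees with the prediction to about 2 mm. I'll descend, grip, lift and weigh it.

Request:
{"op": "apply_moves", "data": {
  "commands": [
    [[-1,0,-0.005,-0.2,0],[-1,0,0,-0.2,0],[-1,0,0,-0.15,0],[-1,0,0,-0.07,0],[-1,0,0,0,0],[1,0,0,0,0],[1,0,0,0,0],[1,0,0,0,0],[1,0,0,0,0],[1,0,0,0,0],[1,0,0,0,0],[1,0,0,0,0]]
  ],
  "force": 25
}}

```text
t: 9.5
eef_pos: [0.5295, 0.2776, 0.0781]
ee_rot: [-3.141, 0.0, -1.421]
force: [-1.8, -0.5, 6.7]
width: 0.056
gripper_force: 25.0
```

Request:
{"op": "apply_moves", "data": {
  "commands": [
    [[1,0,0,0,0],[1,0,0,0,0]]
  ]
}}

```text
t: 9.7
eef_pos: [0.5295, 0.2776, 0.0781]
ee_rot: [-3.141, 0.0, -1.421]
force: [-2.3, 0.2, 6.8]
width: 0.0558
gripper_force: 25.0
```

Request:
{"op": "apply_moves", "data": {
  "commands": [
    [[1,0,0,0.04,0],[1,0,0,0.08,0],[1,0,0,0.06,0],[1,0,0,0,0],[1,0,0,0,0],[1,0,0,0,0],[1,0,0,0,0],[1,0,0,0,0],[1,0,0,0,0]]
  ]
}}

```text
t: 10.6
eef_pos: [0.5291, 0.2771, 0.113]
ee_rot: [3.141, -0.0, -1.421]
force: [0.3, 0.2, -4.2]
width: 0.0559
gripper_force: 25.0
```

```bash
cat > f.py <<'E'
from h import *
F=[];J=[]
for i in range(4):
    viewer.grab_frame('wrist'); s=arm.get_state(); F.append(s['force']); J.append(s['joint_efforts'])
print(np.round(F,2).tolist(),np.mean(F,0).round(2),np.mean(J,0).round(2),s['eef_pos'].round(4) if hasattr(s['eef_pos'],'round') else s['eef_pos'],s['width'],s['gripper_force'],s['t'])
E
python3 f.py
```

```text
[[0.28, 0.66, -4.05], [-0.15, 0.36, -5.09], [-0.41, 0.06, -5.23], [-0.21, -0.87, -3.93]] [-0.12  0.05 -4.58] [-0.000e+00 -5.495e+01  2.564e+01  6.410e+00 -2.000e-02 -0.000e+00] [0.5292 0.2772 0.1133] 0.05615044651422637 24.998527922434732 10.8
```

About 0.47 kg, so the left tin is the heavy one. I'll set it back, then weigh the middle tin.

Request:
{"op": "apply_moves", "data": {
  "commands": [
    [[1,0,0,-0.06,0],[1,0,0,-0.06,0],[1,0,0,-0.04,0],[1,0,0,-0.015,0],[1,0,0,0,0],[1,0,0,0,0],[-1,0,0,0,0],[-1,0,0,0,0],[-1,0,0,0,0],[-1,0,0,0,0],[-1,0,0,0,0],[-1,0,0,0,0]]
  ]
}}

```text
t: 12.0
eef_pos: [0.5293, 0.2773, 0.0784]
ee_rot: [-3.141, 0.0, -1.421]
force: [-0.0, -0.3, 0.7]
width: 0.0874
gripper_force: 0.0
```

Request:
{"op": "apply_moves", "data": {
  "commands": [
    [[-1,0,0,0.1,0],[-1,0,0,0.2,0],[-1,0,0,0.15,0],[-1,0.025,-0.155,0,0],[-1,0.025,-0.155,0,0],[-1,0.025,-0.155,0,0],[-1,0.025,-0.155,0,0],[-1,0,0,0,0],[-1,0,0,0,0]]
  ]
}}

```text
t: 12.9
eef_pos: [0.5494, 0.1526, 0.1685]
ee_rot: [-3.141, 0.0, -1.423]
force: [-0.3, -0.5, -0.6]
width: 0.0879
gripper_force: 0.0
```

```bash
python3 f.py; python3 - <<'E'
from h import *
grab('top','top2.png');d=np.load('pics/top2.npz');e=np.load('pics/top0.npz')
cv2.imwrite('pics/c3.png',np.vstack([cv2.resize(x['image'][180:260,100:300],None,fx=3,fy=3,interpolation=cv2.INTER_CUBIC) for x in (e,d)]))
E
```

```text
[[0.27, 0.37, -0.15], [-0.35, -0.35, 0.51], [0.16, -0.76, -0.35], [0.62, 0.43, -0.63]] [ 0.18 -0.08 -0.15] [-5.000e-01 -4.681e+01  2.585e+01  6.200e+00 -2.000e-02  1.000e-02] [0.5492 0.154  0.1683] 0.08787165093084305 0.0 13.1
```

View pics/c3.png

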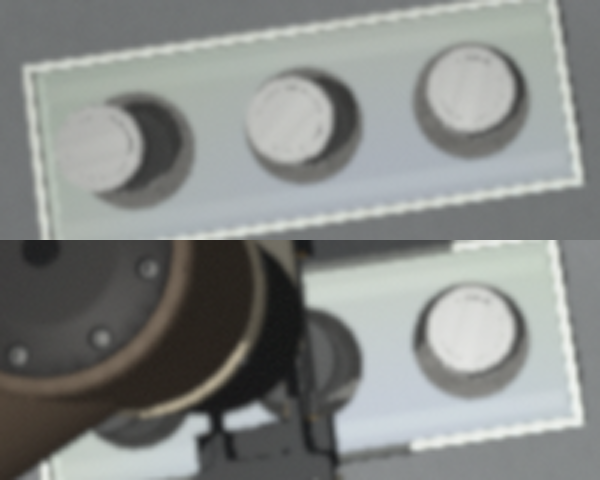

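The arm hides the left tin, the right tin is untouched, and the gripper is over the middle one. Next I weigh the middle tin.

Request:
{"op": "apply_moves", "data": {
  "commands": [
    [[-1,0,0,-0.2,0],[-1,0,0,-0.17,0],[-1,0,0,-0.08,0],[-1,0,0,0,0],[1,0,0,0,0],[1,0,0,0,0],[1,0,0,0,0],[1,0,0,0,0],[1,0,0,0,0],[1,0,0,0,0],[1,0,0,0,0],[1,0,0,0,0]]
  ],
  "force": 25
}}

```text
t: 14.35
eef_pos: [0.5494, 0.1534, 0.0791]
ee_rot: [-3.141, 0.0, -1.421]
force: [-1.8, 0.3, 5.9]
width: 0.0557
gripper_force: 25.0
```

Request:
{"op": "apply_moves", "data": {
  "commands": [
    [[1,0,0,0.04,0],[1,0,0,0.08,0],[1,0,0,0.06,0],[1,0,0,0,0],[1,0,0,0,0],[1,0,0,0,0],[1,0,0,0,0],[1,0,0,0,0],[1,0,0,0,0]]
  ]
}}

```text
t: 15.25
eef_pos: [0.5491, 0.1532, 0.114]
ee_rot: [3.141, -0.0, -1.421]
force: [0.6, 0.0, -2.3]
width: 0.0557
gripper_force: 25.0
```

```bash
python3 f.py
```

```text
[[1.21, -0.62, -2.44], [-0.67, 1.16, -0.85], [-0.62, 0.3, -1.0], [0.31, 0.52, -2.64]] [ 0.06  0.34 -1.73] [ -0.   -49.89  24.31   5.92  -0.    -0.  ] [0.5492 0.1533 0.1143] 0.056047003475983424 24.99958349391818 15.45
```

About 0.17 kg, so it is light. I'll set it back, then weigh the right tin.

Request:
{"op": "apply_moves", "data": {
  "commands": [
    [[1,0,0,-0.06,0],[1,0,0,-0.06,0],[1,0,0,-0.04,0],[1,0,0,-0.015,0],[1,0,0,0,0],[1,0,0,0,0],[-1,0,0,0,0],[-1,0,0,0,0],[-1,0,0,0,0],[-1,0,0,0,0],[-1,0,0,0,0],[-1,0,0,0,0]]
  ]
}}

```text
t: 16.65
eef_pos: [0.5492, 0.1533, 0.0793]
ee_rot: [-3.142, 0.0, -1.421]
force: [0.5, -0.1, 0.3]
width: 0.0875
gripper_force: 0.0
```

Request:
{"op": "apply_moves", "data": {
  "commands": [
    [[-1,0,0,0.1,0],[-1,0,0,0.2,0],[-1,0,0,0.15,0],[-1,0.026,-0.149,0,0],[-1,0.026,-0.149,0,0],[-1,0.026,-0.149,0,0],[-1,0.026,-0.149,0,0],[-1,0,0,0,0],[-1,0,0,0,0]]
  ]
}}

```text
t: 17.55
eef_pos: [0.57, 0.0334, 0.1693]
ee_rot: [3.142, 0.0, -1.423]
force: [-0.2, -0.1, 1.4]
width: 0.088
gripper_force: 0.0
```

Request:
{"op": "apply_moves", "data": {
  "commands": [
    [[-1,0,0,-0.2,0],[-1,0,0,-0.17,0],[-1,0,0,-0.08,0],[-1,0,0,0,0],[1,0,0,0,0],[1,0,0,0,0],[1,0,0,0,0],[1,0,0,0,0],[1,0,0,0,0],[1,0,0,0,0],[1,0,0,0,0],[1,0,0,0,0]]
  ],
  "force": 25
}}

```text
t: 18.75
eef_pos: [0.5704, 0.0342, 0.0801]
ee_rot: [-3.14, 0.0, -1.421]
force: [-2.0, 0.9, 6.6]
width: 0.0565
gripper_force: 25.0
```

Request:
{"op": "apply_moves", "data": {
  "commands": [
    [[1,0,0,0.04,0],[1,0,0,0.08,0],[1,0,0,0.06,0],[1,0,0,0,0],[1,0,0,0,0],[1,0,0,0,0],[1,0,0,0,0],[1,0,0,0,0],[1,0,0,0,0]]
  ]
}}

```text
t: 19.65
eef_pos: [0.5699, 0.034, 0.115]
ee_rot: [3.141, -0.0, -1.421]
force: [-0.6, 0.2, -1.4]
width: 0.0557
gripper_force: 25.0
```

```bash
python3 f.py
```

```text
[[-0.0, 0.62, -0.85], [-1.19, -0.15, -1.63], [0.01, -0.53, -1.27], [0.82, -0.29, -2.16]] [-0.09 -0.09 -1.48] [-0.000e+00 -4.979e+01  2.427e+01  5.880e+00  1.000e-02 -0.000e+00] [0.57   0.034  0.1153] 0.05632788980699347 24.998897798359394 19.85
```

Light too. I'll set it back and return to the left tin.

Request:
{"op": "apply_moves", "data": {
  "commands": [
    [[1,0,0,-0.06,0],[1,0,0,-0.06,0],[1,0,0,-0.04,0],[1,0,0,-0.015,0],[1,0,0,0,0],[1,0,0,0,0],[-1,0,0,0,0],[-1,0,0,0,0],[-1,0,0,0,0],[-1,0,0,0,0],[-1,0,0,0,0],[-1,0,0,0,0]]
  ]
}}

```text
t: 21.05
eef_pos: [0.57, 0.0341, 0.0803]
ee_rot: [3.142, 0.0, -1.421]
force: [0.3, 0.2, -0.0]
width: 0.0871
gripper_force: 0.0
```

Request:
{"op": "apply_moves", "data": {
  "commands": [
    [[-1,0,0,0.1,0],[-1,0,0,0.2,0],[-1,0,0,0.2,0],[-1,0,0,0.1,0],[-1,-0.034,0.202,0,0],[-1,-0.034,0.202,0,0],[-1,-0.034,0.202,0,0],[-1,-0.034,0.202,0,0],[-1,-0.034,0.202,0,0],[-1,-0.034,0.202,0,0],[-1,0,0,0,0],[-1,0,0,0,0]]
  ]
}}

```text
t: 22.25
eef_pos: [0.5287, 0.2774, 0.2]
ee_rot: [3.141, -0.0, -1.419]
force: [0.5, -0.2, 0.1]
width: 0.0877
gripper_force: 0.0
```

```bash
python3 - <<'E'
from h import *
b=grab('top','top3.png')
s=arm.get_state(); print(s['eef_pos'],s['ee_rot'],s['t'])
a=grab('wrist','w3.png')
for p in ([.5279,.2770,.105],[.5487,.1534,.105]): print(px(a,p))
cv2.imwrite('pics/c4.png',np.hstack([cv2.resize(b['image'][165:295,235:335],None,fx=2.4,fy=3.23),a['image']]))
E
```

```text
[0.52888667 0.27647677 0.20008178] [ 3.14105364e+00 -3.19591263e-04 -1.42027464e+00] 22.3
[282.26791956 216.76690918]
[279.35881287  27.37093083]
```

View pics/c4.png

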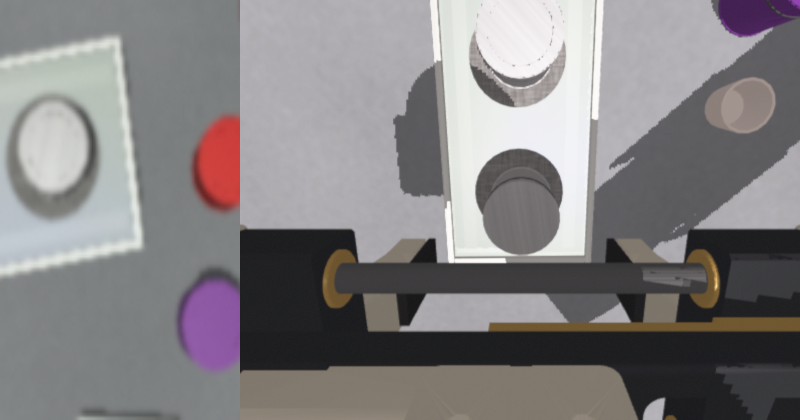

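All the tins stand where they were: the left lid is at (281,215) and the middle one at (279,37) in the wrist view. I'll take the left tin to the outlet.

Request:
{"op": "apply_moves", "data": {
  "commands": [
    [[-1,0,0,-0.2,0],[-1,0,0,-0.2,0],[-1,0,0,-0.14,0],[-1,0,0,-0.07,0],[-1,0,0,0,0],[1,0,0,0,0],[1,0,0,0,0],[1,0,0,0,0],[1,0,0,0,0],[1,0,0,0,0],[1,0,0,0,0],[1,0,0,0,0]]
  ],
  "force": 30
}}

```text
t: 23.55
eef_pos: [0.5292, 0.2766, 0.0791]
ee_rot: [-3.141, 0.0, -1.421]
force: [-2.5, -0.9, 5.8]
width: 0.0564
gripper_force: 30.0
```

Request:
{"op": "apply_moves", "data": {
  "commands": [
    [[1,0,0,0,0],[1,0,0,0.04,0],[1,0,0,0.1,0],[1,0,0,0.14,0],[1,0,0,0.14,0],[1,0,0,0.14,0],[1,0,0,0.07,0],[1,0,0,0.02,0],[1,0,0,0,0],[1,0.007,-0.05,0,0],[1,0.014,-0.1,0,0],[1,0.02,-0.15,0,0]]
  ]
}}

```text
t: 24.75
eef_pos: [0.5369, 0.2154, 0.2068]
ee_rot: [3.139, -0.001, -1.42]
force: [-0.1, -0.2, -4.1]
width: 0.0558
gripper_force: 30.0
```

Request:
{"op": "apply_moves", "data": {
  "commands": [
    [[1,0.025,-0.2,0,0],[1,0.027,-0.2,0,0],[1,0.027,-0.2,0,0],[1,0.027,-0.2,0,0],[1,0.027,-0.2,0,0],[1,0.027,-0.2,0,0],[1,0.027,-0.2,0,0],[1,0.027,-0.2,0,0],[1,0.027,-0.2,0,0],[1,0.027,-0.2,0,0],[1,0.027,-0.2,0,0],[1,0.018,-0.14,0,0]]
  ]
}}

```text
t: 25.95
eef_pos: [0.5985, -0.255, 0.2068]
ee_rot: [3.139, 0.001, -1.423]
force: [0.3, 0.3, -3.4]
width: 0.0559
gripper_force: 30.0
```

Request:
{"op": "apply_moves", "data": {
  "commands": [
    [[1,0.01,-0.09,0,0],[1,0.005,-0.04,0,0],[1,0,0,0,0],[1,0,0,0,0],[1,0,0,0,0]]
  ]
}}

```text
t: 26.45
eef_pos: [0.6029, -0.2765, 0.2084]
ee_rot: [3.142, 0.0, -1.42]
force: [-0.3, -0.5, -4.1]
width: 0.0558
gripper_force: 30.0
```

```bash
python3 f.py; python3 - <<'E'
from h import *
a=grab('scene','s4.png');b=grab('top','top4.png');s=arm.get_state()
p=s['eef_pos'];print(px(a,[.604,-.277,.06]),px(a,[p[0],p[1],.16]))
cv2.imwrite('pics/c5.png',np.hstack([cv2.resize(a['image'][180:330,60:460],None,fx=2,fy=2),]))
E
```

```text
[[0.33, -0.06, -3.66], [0.71, -0.01, -4.87], [0.36, -0.16, -5.03], [0.04, 0.48, -3.85]] [ 0.36  0.06 -4.35] [-1.800e-01 -6.040e+01  3.011e+01  7.490e+00  6.000e-02 -0.000e+00] [ 0.6032 -0.2767  0.2086] 0.05545620855454618 29.999280818738043 26.65
[147.39325533 262.6641985 ] [135.91538923 218.5346783 ]
```

View pics/s4.png

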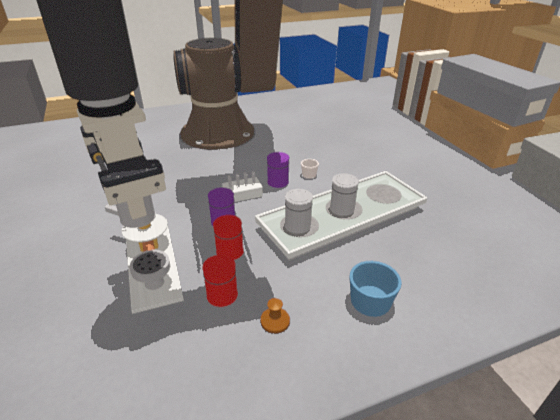

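The tin is upright in the fingers above the outlet, with its underside at about (137,218). The outlet is at (150,264) and was predicted at (147,263). The two light tins stand on their pads and the weight reads steady, so I'm handing the job in.

```bash
python3 -c "
from station import arm
print(arm.job_done())"
```

```text
the job is handed in; nothing more can be done
None
```

I handed the job in without a verdict coming back: the lever is at about 45°, the heaviest tin (left pad, about 0.45 kg) is held upright about 100 mm above the air outlet, and the two lighter tins are back upright on their pads.

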